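# Lay the hub pattern on the checking rests

### The arm

A 6-joint arm with a two-finger parallel gripper is mounted at the origin on the work surface. World frame = base frame: x ahead of the robot, y to its left, z up, the work surface at z = 0. Lengths are in mm, angles in degrees, forces in N, time in s.
With the tool pointing down it reaches from about 300 to 850 mm from the base axis. Payload 4.2 kg.
Tool frame: the origin (TCP) lies midway between the tips of the shut fingers; the grasp point (between the pads) lies 19 mm behind it (env.grip_point_offset is the distance from the TCP to the grasp point, in mm); z points along the fingers, x is the direction in which the jaws open and shut, and the axes are right-handed (so a half turn about z gives the same grasp; the last joint's range is limited). The gripper opens to 91 mm and grips with 3 to 60 N. Pads are 32 mm wide; open, the fingers measure 118 mm over their backs; the gripper's body (76 mm by 178 mm) begins 60 mm behind the grasp point.
Start: joints at [-67.437, 18.312, 89.639, -0, 72.044, -1.146], TCP at [231.207, -526.485, 213.976] pointing down, gripper open.
Joint ranges: [-177.97, 177.97], [-48.28, 115.42], [12.27, 149.76], [-77.06, 257.06], [2.81, 150.46], [-146.56, 146.56]. Speed limits (degrees/s): [147.25, 147.25, 180, 180, 180, 180].

### API

Orientations are given as [roll, pitch, yaw] about the fixed x, y, z axes, in that order (R = Rz(yaw) Ry(pitch) Rx(roll)).
In Python, from workcell import env gives the robot as it stands.
- The arm moves only by the shell command python3 -m pendant 'ROWS' [FORCE]. ROWS is JSON, a list of rows, each an object with "xyz": the shift along the tool's x, y, z in m, a list of three; "roll": the turn about the tool's z in degrees; "jaw": the closure, from 0 (fully open) to 1 (shut). A call has exactly 8 rows; each row is the pose to reach, as a shift and turn from the pose commanded when the call began, along the tool's axes at that moment; what a row does not reach only later rows make up. A row lasts 1/8 s, in which the tool goes at most 62.5 mm and 10.7 degrees, less where a joint would pass 70% of its speed; a pose out of reach is approached as far as the arm can. A call with a gripper value outside its range is refused whole. The fingers move at their own pace and stop on an object; FORCE is the grip in N (left out, the last holds). Time passes only in rows, so rows that repeat a pose let the fingers close, or fill a call up. It gives the time, the measured TCP pose, the force and the opening at its end, in the units of the state.
- env.state(): the state, without advancing time (a new reading comes with each control period).
- env.grab_frame(name): name is "side" or "top" or "wrist"; returns (picture, depth): 384x512x3 uint8, blue, green, red; 384x512 float32, mm along the optical axis (not along the pixel's ray), 0 where there is no reading.
- env.camera_params(name): a dict with "camera_matrix" (3x3 intrinsics, pixels), "cam_to_world" (4x4, takes a point from camera to world coordinates); the wrist camera has in their place "hand_eye" (4x4, takes a point from camera to tool coordinates, whose origin is the TCP and whose axes are the tool frame's). Camera axes: x right, y up, looking along -z (the intrinsics and any distortion apply to the point x, -y, -z); pixel columns grow to the right and rows downward; lengths in mm; the calibration is good to about 2 mm. The wrist camera is an equidistant fisheye: a pixel r from the principal point sees the ray r / f radians off the axis. A picture is of the moment at which its call begins: read the wrist's pose just before it. camera_params takes no time and is no camera call.
- env.job_done(): hands the job in, once; it reports no verdict.
The state is a dict: "time_s": time; "qpos": joint angles; "qvel": joint speeds; "effort": joint torques, N m; "ee_pos": TCP position; "ee_rot": TCP orientation; "force": force on the tool from outside, world axes, zero at the start; "torque": the same for the moment, N m; "gripper_width": finger opening in mm.
Only numpy, scipy, OpenCV 4.12 (cv2) and the standard library are available. Lean on these libraries where they do the work, as an engineer would, in place of code of your own. Each camera call takes 0.05 s, during which the arm holds its last target. There are 200 camera calls.

### The job

Take the red wooden hub pattern out of its storage rack and gently lay it, level, across the two V-shaped rests of the checking stand for inspection, its thick end in the wide yellow V and its thin end in the narrow blue V. Leave the other things on the bench where they are.

Things in the scene. Friction and masses are not known exactly. Their poses are not given: they have to be found in the camera images.
- pattern: Hub pattern: red wooden block 90 long (x) x 52 wide x 52 high with a round bare-wood journal, 36 long, on the middle of each end face: thick, 40 dia, at +x; thin, 24 dia, at -x. 162 overall, about 0.22 kg. Origin: centre of the block's underside; the journals' axis is 26 above it, along x. Starts level in the rack, only the journals sticking out. On the bench it rests steadily on the block.
- thick_end (a point): point on the pattern's axis inside the thick journal, 68 from the block's middle (13 in from the journal's end)
- thin_end (a point): point on the pattern's axis inside the thin journal, 68 from the block's middle (13 in from the journal's end)
- rack: dark wooden rack fixed to the bench: floor plate 120 (x) x 100 x 10 thick, two cheeks 84 long (x), 14 thick, 60 apart inside, tops 60 above the bench. The pattern's block lies between them, 4 clear each side, top 2 above them: there only its journals can be gripped, and it lifts out straight up. Origin: centre of the underside, on the bench; x along the channel.
- stand: dark steel plate of the checking stand, fixed to the bench, 200 (x) x 100 (y) x 12 thick, carrying the two rests 136 apart along x. Origin: centre of the underside, on the bench. Which rest is at which end changes from start to start.
- wide_seat (a point): wide yellow V on a grey post on the stand, 90 degrees, open upwards: the point where the thick journal's axis lies when seated, 110 above the bench. Arms 46 long; the V is 14 thick along the stand's x, 76 wide over its tips, which reach 4 above this point. The groove runs along the stand's x. No room for fingers beside a journal lying in it.
- narrow_seat (a point): narrow blue V on a grey post on the stand, 90 degrees, open upwards: the point where the thin journal's axis lies when seated, 110 above the bench. Arms 32 long; the V is 14 thick along the stand's x, 57 wide over its tips, which reach 6 above this point. The groove runs along the stand's x. No room for fingers beside a journal lying in it.
- dope_tin: short green tin with a pale lid, 68 dia x 90 high, standing; origin: centre of its underside
- mallet: wooden mallet lying flat, 240 long overall; origin: on the bench below its middle, x along the handle towards the head
- spatula: steel-bladed spatula lying flat, 200 long; origin: on the bench below its middle, x along it towards the blade
- spool: brown turned wooden spool, 72 dia x 70 high, standing; origin: centre of its underside
- cup: small blue metal cup, 72 dia at the rim x 75 high, standing; origin: centre of its underside
- spare_wedge: plain yellow wooden block 110 x 45 x 30 high lying flat; origin: centre of its underside, x along its length
- wide_rest: the whole wide rest (grey post and yellow V); origin: under its middle on the stand's plate, 12 above the bench, straight below wide_seat
- narrow_rest: the whole narrow rest (grey post and blue V); origin: under its middle on the stand's plate, 12 above the bench, straight below narrow_seat
Things that resemble listed ones, but are neither listed nor needed, are in the scene too. There is more than one size of the pattern; the one meant has the size given above.

How it is judged (in metres and radians):
At the end, for the whole second after the job is handed in: The pattern lies at rest across the two rests: the thick-end point within 18 mm of the wide yellow seat point and the thin-end point within 18 mm of the narrow blue one, each within 6 mm of its seat in height (distance between thick_end and wide_seat below 0.018 m and z of thick_end in the frame of wide_seat between -0.006 and 0.006 m and distance between thin_end and narrow_seat below 0.018 m and z of thin_end in the frame of narrow_seat between -0.006 and 0.006 m and linear speed of pattern below 0.02 m/s and angular speed of pattern below 0.1 rad/s); the robot touches nothing.
It fails at once if the pattern is dropped: it moves faster than 0.5 m/s with no finger on it (a fall of over 12 mm) (linear speed of pattern above 0.5 m/s and contact force between pattern and the fingers below 0.05 N).
It fails at once if another thing on the bench is shifted by more than 30 mm (distance of any of dope_tin, mallet, spatula, spool, cup, spare_wedge from where it was at the start of the episode above 0.03 m).
It fails at once if the pattern is pressed hard or banged on the stand (over 60 N) (contact force between pattern and wide_rest above 60 N or contact force between pattern and narrow_rest above 60 N or contact force between pattern and stand above 60 N).
It also fails if it takes over 64 s, if anything falls off the work surface, if the arm or the gripper's body presses on something with over 40 N, if the wrist force passes 120 N, or if a joint passes its speed limit or range.

## Working session

There is one attempt and no reset: what is moved stays moved. The work goes in short steps, Python scripts to look and compute and a shell command to move; the robot and the scene stay as the last step left them, time stands still between calls to the robot, and variables do not carry over. Pictures are saved under pics/ and viewed, about 8 in all and at most 12, crops included, and the job is handed in when it is done.

```bash
mkdir -p pics; cat > h.py <<'E'
import numpy as np, cv2
from workcell import env
def grab(n):
    im,d=env.grab_frame(n); np.savez(f'pics/{n}.npz',im=im,d=d); return im,d
def cloud(n,d):
    p=env.camera_params(n);K=np.array(p['camera_matrix']);T=np.array(p['cam_to_world'])
    v,u=np.mgrid[:d.shape[0],:d.shape[1]]
    c=np.stack([(u-K[0,2])/K[0,0]*d,-(v-K[1,2])/K[1,1]*d,-d],-1)
    w=c@T[:3,:3].T+T[:3,3]; w[d<=0]=np.nan
    return w
E
python3 - <<'E'
from h import *
for n in('top','side'):
    im,d=grab(n); cv2.imwrite(f'pics/{n}.png',cv2.resize(im,(800,600),interpolation=cv2.INTER_CUBIC))
    p=env.camera_params(n); print(n,{k:np.round(v,3) if not isinstance(v,str) else v for k,v in p.items()})
    w=cloud(n,d)
    hsv=cv2.cvtColor(im,cv2.COLOR_BGR2HSV)
    m={'red':((hsv[...,0]<8)|(hsv[...,0]>172))&(hsv[...,1]>120),'yel':(hsv[...,0]>20)&(hsv[...,0]<34)&(hsv[...,1]>120),'blue':(hsv[...,0]>95)&(hsv[...,0]<130)&(hsv[...,1]>110)}
    for k,a in m.items():
        N,L,S,C=cv2.connectedComponentsWithStats(a.astype(np.uint8))
        for i in range(1,N):
            if S[i,4]>40:
                q=w[L==i]; print(k,S[i],np.round(np.nanmedian(q,0)),np.round(np.nanpercentile(q,[3,97],axis=0)))
print(env.state())
E
```

```text
top {'camera_matrix': array([[483.46 ,   0.   , 253.493],
       [  0.   , 483.46 , 194.822],
       [  0.   ,   0.   ,   1.   ]]), 'cam_to_world': array([[ 2.40000e-02,  9.90000e-01, -1.37000e-01,  3.65629e+02],
       [-1.00000e+00,  2.50000e-02,  5.00000e-03,  1.14090e+01],
       [ 8.00000e-03,  1.37000e-01,  9.91000e-01,  1.30798e+03],
       [ 0.00000e+00,  0.00000e+00,  0.00000e+00,  1.00000e+00]])}
red [146 175  41  31 767] [545. 234.  60.] [[515. 192.  27.]
 [576. 278.  65.]]
red [173 243  30  21 423] [384. 173.  39.] [[363. 141.   1.]
 [404. 206.  43.]]
yel [400  71  27  27 531] [ 845. -414.   78.] [[ 823. -443.   36.]
 [ 876. -390.   83.]]
yel [244 143  43  26 701] [650. -23.  29.] [[625. -73.  14.]
 [677.  28.  34.]]
yel [321 190  10  30 194] [ 516. -175.   97.] [[ 478. -194.   14.]
 [ 547. -166.  113.]]
blue [375 188   9  22 117] [ 533. -309.  105.] [[ 506. -318.   92.]
 [ 556. -301.  117.]]
blue [ 465  249   38   50 1384] [ 346. -558.  141.] [[ 296. -633.   27.]
 [ 405. -548.  147.]]
blue [464 250   5  18  63] [ 386. -560.   27.] [[ 368. -564.   14.]
 [ 407. -548.   64.
[... 1416 characters left out ...]
  45.] [[311. 284.   4.]
 [371. 349.  77.]]
{'time_s': 0.1, 'qpos': array([-6.74368420e+01,  1.83477558e+01,  8.96991936e+01, -5.73768342e-04,
        7.20408365e+01, -1.14506715e+00]), 'qvel': array([ 0.17039502, -0.06874661, -0.20406623,  0.07087486, -0.06652941,
       -0.04865867]), 'effort': array([ 7.37928513e-04, -4.13332450e+01, -2.32510114e+01,  7.29894801e-02,
        4.22338152e-02, -5.67169241e-05]), 'ee_pos': array([ 231.03522009, -526.07108445,  213.20806186]), 'ee_rot': array([-1.79998791e+02,  8.77793039e-02, -6.62915966e+01]), 'force': array([-0.63204902, -0.64073958,  0.29411435]), 'torque': array([-0.04094591,  0.00093407,  0.01934094]), 'gripper_width': 90.96009724906236}
```

```bash
python3 -m pendant --help 2>&1 | head -20; ls
```

```text
invalid input: not JSON, or not a number
h.py
pics
```

View pics/top.png

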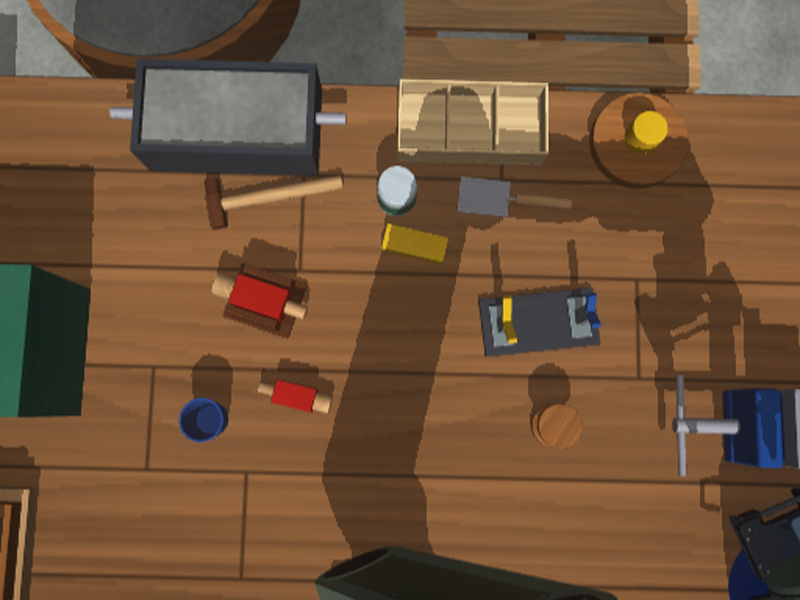

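View pics/side.png

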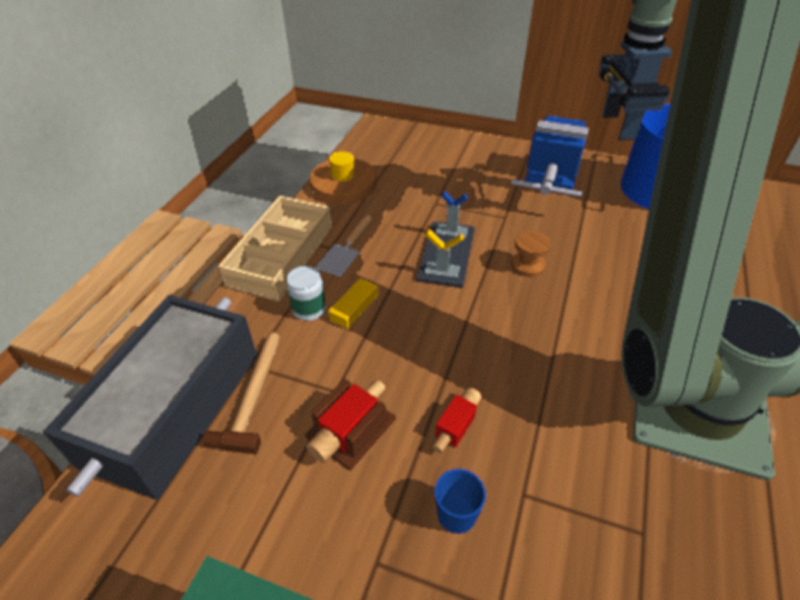

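Top view: the pattern meant is the red block in the dark rack at (258,297), thick journal at left (222,287), thin at right (295,310). The loose one at (295,396) is smaller (top at 43 mm). The yellow V is at (509,318), the blue V at (591,310), and both pieces have their thick/wide side towards +y. Next I measure both and confirm the pattern in a crop.

```bash
cat >> h.py <<'E'
def ray(n,uv,z):
    p=env.camera_params(n);K=np.array(p['camera_matrix']);T=np.array(p['cam_to_world'])
    uv=np.atleast_2d(uv).astype(float)
    c=np.stack([(uv[:,0]-K[0,2])/K[0,0],-(uv[:,1]-K[1,2])/K[1,1],-np.ones(len(uv))],-1)@T[:3,:3].T
    return T[:3,3]+c*((z-T[2,3])/c[:,2])[:,None]
E
python3 - <<'E'
from h import *
for n in('top','side'):
    f=np.load(f'pics/{n}.npz');im,d=f['im'],f['d'];w=cloud(n,d)
    hsv=cv2.cvtColor(im,cv2.COLOR_BGR2HSV)
    red=((hsv[...,0]<8)|(hsv[...,0]>172))&(hsv[...,1]>120)
    for zt,lo,hi in((62,56,70),(43,38,47)):
        m=red&(w[...,2]>lo)&(w[...,2]<hi)
        v,u=np.nonzero(m); p=ray(n,np.c_[u,v],zt)[:,:2]
        if zt==62: 
            k=p[:,1]>150;p=p[k]
        (c,s,a)=cv2.minAreaRect(p.astype(np.float32)); b=cv2.boxPoints((c,s,a))
        e=b[1]-b[0]; e2=b[2]-b[1]; e=e if np.linalg.norm(e)>np.linalg.norm(e2) else e2
        print(n,'red z',zt,'c',np.round(c,1),'mean',np.round(p.mean(0),1),'size',np.round(s,1),'ang',np.degrees(np.arctan2(*(e*np.sign(e[1]))[::-1])).round(1),'z',np.nanmedian(w[...,2][m]).round(1))
    # stand plate: dark, z 8..16
    g=(w[...,0]>420)&(w[...,0]<620)&(w[...,1]<-100)&(w[...,1]>-380)
    pl=g&(w[...,2]>8)&(w[...,2]<18)&(hsv[...,1]<90)
    v,u=np.nonzero(pl); p=ray(n,np.c_[u,v],12)[:,:2]
    (c,s,a)=cv2.minAreaRect(p.astype(np.float32)); print(n,'plate',np.round(c,1),np.round(s,1),round(a,1))
    for nm,h0,h1 in(('yel',20,34),('blue',95,130)):
        m=g&(hsv[...,0]>h0)&(hsv[...,0]<h1)&(hsv[...,1]>90)&(w[...,2]>85)&(w[...,2]<125)
        q=w[m]; print(n,nm,len(q),'mean',np.round(q.mean(0),1),'min',np.round(q.min(0),1),'max',np.round(q.max(0),1))
im=np.load('pics/top.npz')['im']
cv2.imwrite('pics/crop.png',np.hstack([cv2.resize(im[160:270,125:225],(400,440),interpolation=cv2.INTER_CUBIC),cv2.resize(im[170:240,300:390],(396,440),interpolation=cv2.INTER_CUBIC)]))
E
```

```text
top red z 62 c [546.  236.1] mean [547.3 235.5] size [89.5 55.3] ang 73.0 z 61.0
top red z 43 c [456.2 198.7] mean [392.  175.7] size [215.6  86.5] ang 25.1 z 40.2
top plate [ 522.2 -242.2] [ 99.1 199.8] 7.5
top yel 159 mean [ 514.1 -174.9  100.6] min [ 475.2 -186.7   85. ] max [ 548.2 -164.3  118.8]
top blue 127 mean [ 531.6 -309.1  104.3] min [ 503.4 -320.7   87. ] max [ 556.4 -300.2  118.4]
side red z 62 c [544.7 237.6] mean [545.9 238.3] size [91.  62.9] ang 73.3 z 62.9
side red z 43 c [471.1 211.8] mean [390.  179.1] size [258.2  85.5] ang 25.4 z 41.1
side plate [ 522.1 -241.8] [ 99.8 205.5] 7.5
side yel 104 mean [ 513.1 -173.6  100.4] min [ 476.4 -189.7   85.1] max [ 548.  -163.5  117.6]
side blue 60 mean [ 529.9 -308.4  105.8] min [ 503.2 -318.5   91. ] max [ 556.6 -296.6  118.6]
```

View pics/crop.png

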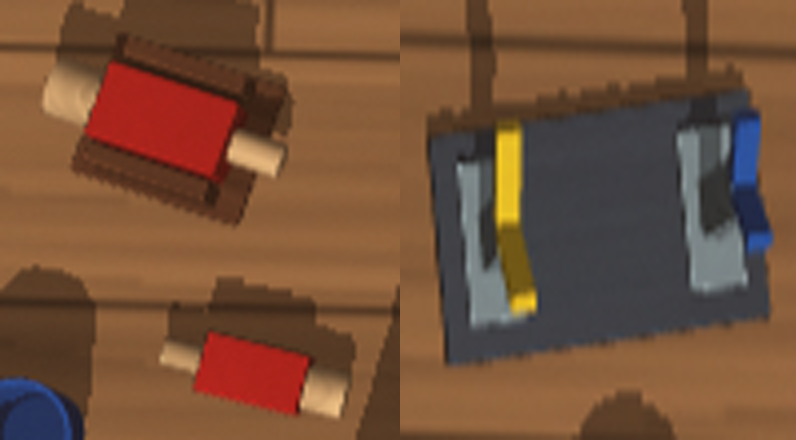

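The crop confirms it. The racked block measures 90 x ~54 with its top at 62 (rack floor 10 + 52), thick journal upper-left. The axis towards the thick end lies at 73° and the block centre is about (546,236). The stand centre is (522,-242) with its axis at 97.5° towards yellow, and the plate measures 200 x 100 as it should. The plan is to lift by the thick journal, set down on free bench, regrip on the block, then place. First I hover over the thick journal.

```bash
cat >> h.py <<'E'
def rel(xyz,yaw):
    s=env.state();from scipy.spatial.transform import Rotation as R
    M=R.from_euler('xyz',s['ee_rot'],degrees=True).as_matrix()
    y=s['ee_rot'][2]
    print('t',round(s['time_s'],2),'pos',np.round(s['ee_pos'],1),'rot',np.round(s['ee_rot'],2),'w',round(s['gripper_width'],1),'F',np.round(s['force'],1))
    print('shift m',np.round(M.T@(np.array(xyz)-s['ee_pos'])/1000,4),'roll',round(-(yaw-y),2))
E
python3 -m pendant '[{"xyz":[-0.62,-0.637,0],"roll":-49,"jaw":0},{"xyz":[-0.62,-0.637,0],"roll":-49,"jaw":0},{"xyz":[-0.62,-0.637,0],"roll":-49,"jaw":0},{"xyz":[-0.62,-0.637,0],"roll":-49,"jaw":0},{"xyz":[-0.62,-0.637,0],"roll":-49,"jaw":0},{"xyz":[-0.62,-0.637,0],"roll":-49,"jaw":0},{"xyz":[-0.62,-0.637,0],"roll":-49,"jaw":0},{"xyz":[-0.62,-0.637,0],"roll":-49,"jaw":0}]'
python3 -c "
from h import *
rel((565,298,190),-17)"
```

```text
time_s: 1.1
ee_pos: [419.3, -61.2, 213.9]
ee_rot: [180.0, -0.0, -17.3]
force: [1.1, -2.1, -0.5]
gripper_width: 91.2
t 1.1 pos [419.3 -61.2 213.9] rot [ 1.7999e+02 -2.0000e-02 -1.7300e+01] w 91.2 F [ 1.1 -2.1 -0.5]
shift m [ 0.0323 -0.3863  0.0238] roll -0.3
```

```bash

python3 -m pendant '[{"xyz":[0.032,-0.386,0.024],"roll":0,"jaw":0},{"xyz":[0.032,-0.386,0.024],"roll":0,"jaw":0},{"xyz":[0.032,-0.386,0.024],"roll":0,"jaw":0},{"xyz":[0.032,-0.386,0.024],"roll":0,"jaw":0},{"xyz":[0.032,-0.386,0.024],"roll":0,"jaw":0},{"xyz":[0.032,-0.386,0.024],"roll":0,"jaw":0},{"xyz":[0.032,-0.386,0.024],"roll":0,"jaw":0},{"xyz":[0.032,-0.386,0.024],"roll":0,"jaw":0}]'
python3 - <<'E'
from h import *
rel((565,298,190),-17)
im,d=grab('wrist');cv2.imwrite('pics/w1.png',im);print(env.camera_params('wrist'))
E
```

```text
time_s: 2.1
ee_pos: [563.9, 295.9, 189.0]
ee_rot: [179.9, 0.1, -17.2]
force: [-0.7, -0.4, -0.6]
gripper_width: 91.2
t 2.1 pos [563.9 295.9 189. ] rot [ 1.7989e+02  7.0000e-02 -1.7230e+01] w 91.2 F [-0.7 -0.4 -0.6]
shift m [ 0.0005 -0.0023 -0.001 ] roll -0.23
{'camera_matrix': array([[297.31863964,   0.        , 256.69124886],
       [  0.        , 297.31863964, 187.60053916],
       [  0.        ,   0.        ,   1.        ]]), 'hand_eye': array([[ 9.99999998e-01, -9.70769392e-06,  6.84636326e-05,
         1.10877101e+00],
       [ 9.30397765e-06, -9.62203684e-01, -2.72330810e-01,
        -7.76006404e+01],
       [ 6.85196637e-05,  2.72330810e-01, -9.62203682e-01,
        -1.70147375e+02],
       [ 0.00000000e+00,  0.00000000e+00,  0.00000000e+00,
         1.00000000e+00]])}
```

View pics/w1.png

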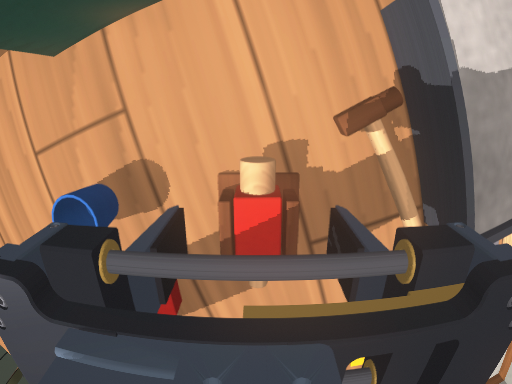

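The wrist view shows the thick journal at (258,175), between the fingers, with the red top running down to row 255. I measure its centreline and its end in the tool frame.

```bash
cat >> h.py <<'E'
def wray(uv,z,pos,rot):
    from scipy.spatial.transform import Rotation as R
    p=env.camera_params('wrist');K=np.array(p['camera_matrix']);H=np.array(p['hand_eye'])
    uv=np.atleast_2d(uv).astype(float); a=(uv-K[:2,2])/K[0,0]; th=np.linalg.norm(a,axis=1)+1e-9
    c=np.c_[a[:,0]/th*np.sin(th),-a[:,1]/th*np.sin(th),-np.cos(th)]
    M=R.from_euler('xyz',rot,degrees=True).as_matrix()
    o=M@H[:3,3]+pos; dr=c@(M@H[:3,:3]).T
    return o+dr*((z-o[2])/dr[:,2])[:,None]
E
python3 - <<'E'
from h import *
s=env.state();im=np.load('pics/wrist.npz')['im']
pos,rot=s['ee_pos'],s['ee_rot']
hsv=cv2.cvtColor(im,cv2.COLOR_BGR2HSV)
red=((hsv[...,0]<8)|(hsv[...,0]>172))&(hsv[...,1]>120)
E=[]
for r in range(198,250,4):
    u=np.nonzero(red[r,220:300])[0]+220
    l,rr=wray([[u[0]-.5,r],[u[-1]+.5,r]],62,pos,rot); E.append((l,rr))
    if r%8==6: print(r,u[0],u[-1],np.linalg.norm(l-rr).round(1))
mid=np.array([(a+b)/2 for a,b in E])[:,:2]
v=cv2.fitLine(mid.astype(np.float32),cv2.DIST_L2,0,.01,.01).ravel()
print('axis ang',np.degrees(np.arctan2(v[1],v[0])),'pt',v[2:])
row=np.median(hsv[:,250:266],axis=1); top=np.nonzero(red[:,250:266].mean(1)>.5)[0]
print('red starts row',top[0],'block end',wray([[258,top[0]]],62,pos,rot).round(1))
print('journal end top row~156',wray([[258,156]],56,pos,rot).round(1))
for r in(170,180):print(r,[int(x) for x in hsv[r,230:286,2]])
E
```

```text
198 233 281 51.6
206 233 281 52.1
214 233 281 52.6
222 233 281 53.1
230 234 281 52.5
238 234 281 53.1
246 234 280 52.6
axis ang 73.27632 pt [551.52637 250.52353]
red starts row 195 block end [[561.5 279.9  62. ]]
journal end top row~156 [[573.5 318.4  56. ]]
170 [217, 199, 183, 177, 213, 222, 209, 185, 178, 210, 242, 249, 249, 249, 250, 251, 252, 253, 253, 253, 254, 253, 253, 253, 252, 252, 252, 251, 250, 249, 247, 244, 239, 236, 234, 231, 227, 221, 211, 199, 190, 182, 173, 164, 161, 153, 168, 168, 168, 167, 166, 166, 164, 164, 162, 152]
180 [173, 174, 175, 171, 170, 168, 168, 168, 169, 175, 230, 244, 247, 248, 248, 249, 250, 250, 251, 251, 252, 252, 251, 251, 250, 249, 248, 248, 246, 243, 241, 239, 235, 232, 228, 223, 218, 208, 200, 191, 183, 173, 164, 162, 159, 135, 124, 121, 122, 121, 121, 121, 120, 120, 120, 119]
```

Block width 52 ✓, axis 73.3°, centre ≈ (547,237), matching the top view. The grasp will be on the journal 63 mm from the middle: (565.5,297), TCP z 18, yaw -16.7.

```bash
python3 -c "
from h import *
rel((565.5,297.1,18),-16.7)"
```

```text
t 2.15 pos [563.7 294.9 189.4] rot [ 1.7989e+02  5.0000e-02 -1.7300e+01] w 91.3 F [-1.1  0.2  0.5]
shift m [ 0.0012 -0.003   0.1714] roll -0.6
```

```bash

python3 -m pendant '[{"xyz":[0.001,-0.002,0.03],"roll":-0.5,"jaw":0},{"xyz":[0.001,-0.002,0.06],"roll":-0.5,"jaw":0},{"xyz":[0.001,-0.002,0.09],"roll":-0.5,"jaw":0},{"xyz":[0.001,-0.002,0.115],"roll":-0.5,"jaw":0},{"xyz":[0.001,-0.002,0.14],"roll":-0.5,"jaw":0},{"xyz":[0.001,-0.002,0.16],"roll":-0.5,"jaw":0},{"xyz":[0.001,-0.002,0.17],"roll":-0.5,"jaw":0},{"xyz":[0.001,-0.002,0.17],"roll":-0.5,"jaw":0}]'
python3 -m pendant '[{"xyz":[0,0,0],"roll":0,"jaw":1},{"xyz":[0,0,0],"roll":0,"jaw":1},{"xyz":[0,0,0],"roll":0,"jaw":1},{"xyz":[0,0,0],"roll":0,"jaw":1},{"xyz":[0,0,0],"roll":0,"jaw":1},{"xyz":[0,0,0],"roll":0,"jaw":1},{"xyz":[0,0,0],"roll":0,"jaw":1},{"xyz":[0,0,0],"roll":0,"jaw":1}]' 45
```

```text
time_s: 3.15
ee_pos: [565.6, 296.3, 20.0]
ee_rot: [180.0, 0.0, -16.9]
force: [-0.2, -0.0, -0.1]
gripper_width: 91.2
time_s: 4.15
ee_pos: [565.8, 297.6, 19.9]
ee_rot: [180.0, 0.0, -16.8]
force: [-1.6, 0.5, 0.5]
gripper_width: 38.9
```

Gripped (opening 38.9 for a 40 journal). Now I lift straight up.

```bash

python3 -m pendant '[{"xyz":[0,0,-0.005],"roll":0,"jaw":1},{"xyz":[0,0,-0.015],"roll":0,"jaw":1},{"xyz":[0,0,-0.03],"roll":0,"jaw":1},{"xyz":[0,0,-0.045],"roll":0,"jaw":1},{"xyz":[0,0,-0.06],"roll":0,"jaw":1},{"xyz":[0,0,-0.075],"roll":0,"jaw":1},{"xyz":[0,0,-0.085],"roll":0,"jaw":1},{"xyz":[0,0,-0.09],"roll":0,"jaw":1}]'
python3 - <<'E'
from h import *
im,d=grab('side');cv2.imwrite('pics/s2.png',cv2.resize(im[150:330,150:360],(700,600),interpolation=cv2.INTER_CUBIC))
w=cloud('side',d);hsv=cv2.cvtColor(im,cv2.COLOR_BGR2HSV)
red=((hsv[...,0]<8)|(hsv[...,0]>172))&(hsv[...,1]>120)&(w[...,2]>60)&(w[...,1]>150)
q=w[red];print(len(q),np.nanpercentile(q,[2,50,98],axis=0).round(1))
E
```

```text
time_s: 5.15
ee_pos: [566.1, 297.6, 110.7]
ee_rot: [-180.0, -0.0, -16.8]
force: [0.5, 0.3, -2.4]
gripper_width: 39.4
282 [[511.6 191.1 122.6]
 [532.4 210.4 153.2]
 [559.  233.8 156.4]]
```

View pics/s2.png

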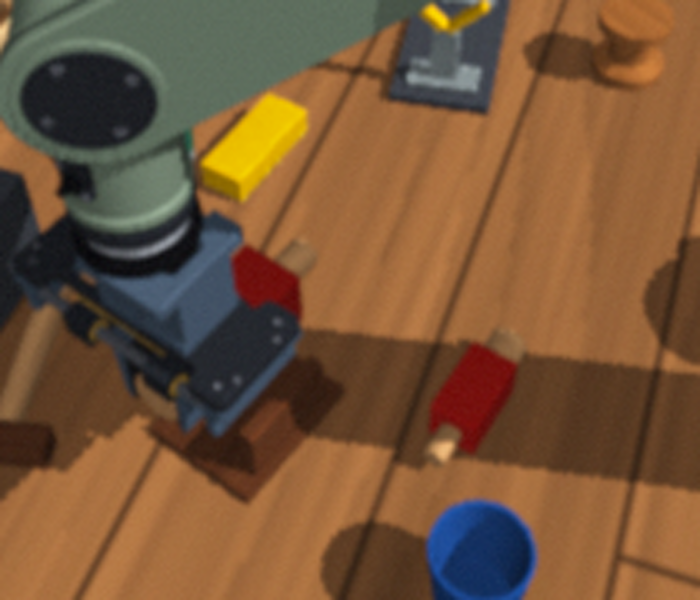

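The pattern hangs level from the thick journal at (190,370) in the crop and is clear of the rack; top z ≈ 155 against 153 expected. Free bench spot: block centre (500,0), between the small pattern and the wedge.

```bash
python3 -c "
from h import *
rel((500,63,60),0)"
```

```text
t 5.2 pos [566.2 297.7 111. ] rot [-1.7996e+02 -5.0000e-02 -1.6790e+01] w 39.2 F [-0.4 -0.2 -2.7]
shift m [0.0044 0.2438 0.0508] roll -16.79
```

```bash

python3 -m pendant '[{"xyz":[0.001,0.015,0],"roll":-1,"jaw":1},{"xyz":[0.002,0.05,0],"roll":-4,"jaw":1},{"xyz":[0.003,0.09,0],"roll":-7,"jaw":1},{"xyz":[0.003,0.13,0],"roll":-10,"jaw":1},{"xyz":[0.004,0.17,0],"roll":-13,"jaw":1},{"xyz":[0.004,0.21,0.01],"roll":-15.5,"jaw":1},{"xyz":[0.004,0.235,0.03],"roll":-16.8,"jaw":1},{"xyz":[0.004,0.244,0.05],"roll":-16.8,"jaw":1}]'
python3 -m pendant '[{"xyz":[0,0,0.01],"roll":0,"jaw":1},{"xyz":[0,0,0.02],"roll":0,"jaw":1},{"xyz":[0,0,0.03],"roll":0,"jaw":1},{"xyz":[0,0,0.038],"roll":0,"jaw":1},{"xyz":[0,0,0.044],"roll":0,"jaw":1},{"xyz":[0,0,0.046],"roll":0,"jaw":1},{"xyz":[0,0,0.047],"roll":0,"jaw":1},{"xyz":[0,0,0.047],"roll":0,"jaw":1}]'
```

```text
time_s: 6.2
ee_pos: [497.4, 60.6, 59.1]
ee_rot: [180.0, 0.1, -0.1]
force: [-0.7, -0.1, -2.5]
gripper_width: 39.3
time_s: 7.2
ee_pos: [499.4, 62.8, 13.1]
ee_rot: [180.0, -0.0, 0.0]
force: [-0.2, -0.6, -3.4]
gripper_width: 39.1
```

Still hanging, with about 3 mm to go.

```bash

python3 -m pendant '[{"xyz":[0,0,0.001],"roll":0,"jaw":1},{"xyz":[0,0,0.0015],"roll":0,"jaw":1},{"xyz":[0,0,0.002],"roll":0,"jaw":1},{"xyz":[0,0,0.0025],"roll":0,"jaw":1},{"xyz":[0,0,0.003],"roll":0,"jaw":1},{"xyz":[0,0,0.003],"roll":0,"jaw":1},{"xyz":[0,0,0.003],"roll":0,"jaw":1},{"xyz":[0,0,0.003],"roll":0,"jaw":1}]'
```

```text
time_s: 8.2
ee_pos: [499.3, 62.8, 10.0]
ee_rot: [180.0, -0.0, 0.0]
force: [0.3, 0.2, -1.6]
gripper_width: 39.4
```

Partly on the bench now. I open and rise to look.

```bash

python3 -m pendant '[{"xyz":[0,0,0.001],"roll":0,"jaw":0.5},{"xyz":[0,0,0],"roll":0,"jaw":0.3},{"xyz":[0,0,0],"roll":0,"jaw":0},{"xyz":[0,0,0],"roll":0,"jaw":0},{"xyz":[0,0,-0.03],"roll":0,"jaw":0},{"xyz":[0,0.01,-0.08],"roll":0,"jaw":0},{"xyz":[0,0.04,-0.13],"roll":0,"jaw":0},{"xyz":[0,0.06,-0.17],"roll":0,"jaw":0}]'
python3 - <<'E'
from h import *
rel((500,0,18),0)
s=env.state();im,d=grab('wrist');cv2.imwrite('pics/w2.png',im)
pos,rot=s['ee_pos'],s['ee_rot']
hsv=cv2.cvtColor(im,cv2.COLOR_BGR2HSV)
red=((hsv[...,0]<8)|(hsv[...,0]>172))&(hsv[...,1]>120)
N,L,S,C=cv2.connectedComponentsWithStats(red.astype(np.uint8))
for i in range(1,N):
  if S[i,4]>100: print(S[i],C[i].round())
u=np.arange(240,276)
E
ls pics
```

```text
time_s: 9.2
ee_pos: [499.5, 1.9, 182.1]
ee_rot: [180.0, -0.1, 0.0]
force: [-0.8, -0.8, -0.7]
gripper_width: 90.8
t 9.2 pos [499.5   1.9 182.1] rot [ 1.7998e+02 -1.2000e-01  1.0000e-02] w 90.8 F [-0.8 -0.8 -0.7]
shift m [0.0002 0.0019 0.1641] roll 0.01
[ 126    0   54   62 2507] [153.  29.]
[ 231  139   51   88 4108] [256. 182.]
crop.png
s2.png
side.npz
side.png
top.npz
top.png
w1.png
w2.png
wrist.npz
```

View pics/w2.png

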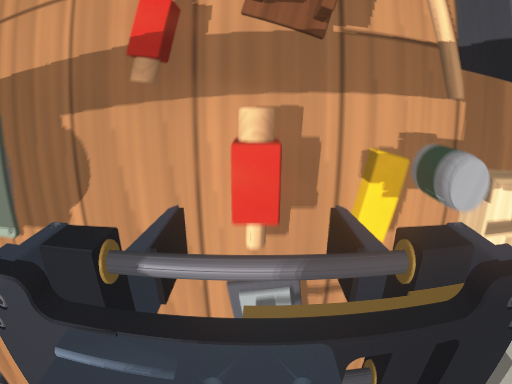

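The pattern stands steadily on its block at (256,182). I measure it for the regrip.

```bash
python3 - <<'E'
from h import *
s=env.state();im=np.load('pics/wrist.npz')['im'];pos,rot=s['ee_pos'],s['ee_rot']
hsv=cv2.cvtColor(im,cv2.COLOR_BGR2HSV)
red=((hsv[...,0]<8)|(hsv[...,0]>172))&(hsv[...,1]>120)
mid=[]
for r in range(150,220,5):
    u=np.nonzero(red[r,220:300])[0]+220
    l,q=wray([[u[0]-.5,r],[u[-1]+.5,r]],52,pos,rot);mid.append((l+q)[:2]/2)
    if r%20==10:print(r,np.linalg.norm(l-q).round(1))
mid=np.array(mid,np.float32);v=cv2.fitLine(mid,2,0,.01,.01).ravel()
print('ang',np.degrees(np.arctan2(v[1],v[0])),v[2:])
for c in (236,246,266,276):
    rr=np.nonzero(red[120:240,c])[0]+120
    a=wray([[c,rr[0]-.5],[c,rr[-1]+.5]],52,pos,rot);print(c,rr[0],rr[-1],a[:,1].round(1), hsv[rr[0]:rr[0]+12,c,2])
rel((500,0,18),0)
E
```

```text
150 52.9
170 52.6
190 53.6
210 52.6
ang 89.41863 [504.01477    -4.2162333]
236 139 224 [ 43.2 -52.1] [146 132 142 163 186 208 222 229 231 232 233 233]
246 143 223 [ 38.9 -50.9] [197 209 224 230 232 232 232 232 232 232 232 232]
266 142 225 [ 39.9 -53.4] [176 190 208 223 229 231 232 231 231 231 231 231]
276 139 225 [ 43.1 -53.5] [133 130 140 160 182 203 221 228 230 231 231 231]
t 9.25 pos [502.4   0.  187.1] rot [ 1.7987e+02 -6.6000e-01 -5.0000e-02] w 91.5 F [ 2.5 -0.7  3.3]
shift m [-0.0044 -0.0004  0.1691] roll -0.05
```

```bash
python3 - <<'E'
from h import *
im=np.load('pics/wrist.npz')['im'];pos=np.array([499.5,1.9,182.1]);rot=[179.98,-.12,.01]
hsv=cv2.cvtColor(im,cv2.COLOR_BGR2HSV)
red=((hsv[...,0]<8)|(hsv[...,0]>172))&(hsv[...,1]>120)
mid=[]
for r in range(150,220,5):
    u=np.nonzero(red[r,220:300])[0]+220
    l,q=wray([[u[0]-.5,r],[u[-1]+.5,r]],52,pos,rot);mid.append((l+q)[:2]/2)
v=cv2.fitLine(np.array(mid,np.float32),2,0,.01,.01).ravel()
print('ang',np.degrees(np.arctan2(v[1],v[0])),v[2:])
print(wray([[256,143.5],[256,224.5]],52,pos,rot).round(1))
rel((500,0,18),0)
im,d=grab('wrist');rel((500,0,18),0)
red=((cv2.cvtColor(im,cv2.COLOR_BGR2HSV)[...,0]<8)&(im[...,2]>120)&(im[...,1]<60));y,x=np.nonzero(red[130:240,220:300]);print(x.min()+220,x.max()+220,y.min()+130,y.max()+130)
E
```

```text
ang 89.473915 [499.8118      -0.71364933]
[[500.3  40.6  52. ]
 [500.2 -47.8  52. ]]
t 9.25 pos [502.4   0.  187.1] rot [ 1.7987e+02 -6.6000e-01 -5.0000e-02] w 91.5 F [ 2.5 -0.7  3.3]
shift m [-0.0044 -0.0004  0.1691] roll -0.05
t 9.3 pos [502.1   1.2 184.6] rot [ 1.7995e+02 -5.8000e-01 -1.0000e-01] w 91.4 F [-0.3 -0.1 -0.7]
shift m [-0.0038  0.0011  0.1666] roll -0.1
231 277 135 218
```

Pattern centre ≈ (500,-2), axis ≈ 90°. I regrip on the block at TCP z 18.

```bash

python3 -m pendant '[{"xyz":[0,0.004,0.02],"roll":0,"jaw":0},{"xyz":[0,0.004,0.05],"roll":0,"jaw":0},{"xyz":[0,0.004,0.08],"roll":0,"jaw":0},{"xyz":[0,0.004,0.11],"roll":0,"jaw":0},{"xyz":[0,0.004,0.135],"roll":0,"jaw":0},{"xyz":[0,0.004,0.15],"roll":0,"jaw":0},{"xyz":[0,0.004,0.16],"roll":0,"jaw":0},{"xyz":[0,0.004,0.16],"roll":0,"jaw":0}]'
python3 -m pendant '[{"xyz":[0,0,0],"roll":0,"jaw":1},{"xyz":[0,0,0],"roll":0,"jaw":1},{"xyz":[0,0,0],"roll":0,"jaw":1},{"xyz":[0,0,0],"roll":0,"jaw":1},{"xyz":[0,0,0],"roll":0,"jaw":1},{"xyz":[0,0,0],"roll":0,"jaw":1},{"xyz":[0,0,0],"roll":0,"jaw":1},{"xyz":[0,0,0],"roll":0,"jaw":1}]' 30
```

```text
time_s: 10.3
ee_pos: [499.0, -1.1, 19.6]
ee_rot: [180.0, 0.0, 0.0]
force: [-0.6, -0.8, -0.0]
gripper_width: 91.6
time_s: 11.3
ee_pos: [499.2, -1.3, 20.1]
ee_rot: [180.0, -0.0, 0.0]
force: [-0.8, -0.1, 4.9]
gripper_width: 52.1
```

Gripped at 52.1 mm ✓. I lift, then carry over the stand.

```bash

python3 -m pendant '[{"xyz":[0,0,-0.005],"roll":0,"jaw":1},{"xyz":[0,0,-0.02],"roll":0,"jaw":1},{"xyz":[0,0,-0.045],"roll":0,"jaw":1},{"xyz":[0,0,-0.075],"roll":0,"jaw":1},{"xyz":[0,0,-0.105],"roll":0,"jaw":1},{"xyz":[0,0,-0.13],"roll":0,"jaw":1},{"xyz":[0,0,-0.145],"roll":0,"jaw":1},{"xyz":[0,0,-0.15],"roll":0,"jaw":1}]'
python3 -c "
from h import *
rel((522.2,-241,160),7.4)"
```

```text
time_s: 12.3
ee_pos: [499.5, -1.2, 170.8]
ee_rot: [180.0, -0.1, 0.0]
force: [-1.0, 0.7, -3.6]
gripper_width: 51.9
t 12.3 pos [499.5  -1.2 170.8] rot [ 1.7999e+02 -8.0000e-02  1.0000e-02] w 51.9 F [-1.   0.7 -3.6]
shift m [0.0227 0.2398 0.0109] roll -7.39
```

```bash

python3 -m pendant '[{"xyz":[0.002,0.015,0],"roll":-0.5,"jaw":1},{"xyz":[0.005,0.05,0],"roll":-2,"jaw":1},{"xyz":[0.009,0.09,0],"roll":-3.5,"jaw":1},{"xyz":[0.013,0.13,0],"roll":-5,"jaw":1},{"xyz":[0.017,0.17,0],"roll":-6,"jaw":1},{"xyz":[0.02,0.205,0],"roll":-7,"jaw":1},{"xyz":[0.022,0.23,0],"roll":-7.4,"jaw":1},{"xyz":[0.023,0.24,0],"roll":-7.4,"jaw":1}]'
python3 -m pendant '[{"xyz":[0,0,0.005],"roll":0,"jaw":1},{"xyz":[0,0,0.01],"roll":0,"jaw":1},{"xyz":[0,0,0.01],"roll":0,"jaw":1},{"xyz":[0,0,0.01],"roll":0,"jaw":1},{"xyz":[0,0,0.01],"roll":0,"jaw":1},{"xyz":[0,0,0.01],"roll":0,"jaw":1},{"xyz":[0,0,0.01],"roll":0,"jaw":1},{"xyz":[0,0,0.01],"roll":0,"jaw":1}]'
python3 - <<'E'
from h import *
rel((522.2,-241,104),7.4)
im,d=grab('wrist');cv2.imwrite('pics/w3.png',im)
im2,d=grab('side');
cv2.imwrite('pics/w3b.png',np.hstack([cv2.resize(im,(400,300)),cv2.resize(im2[80:200,220:340],(400,400))[50:350]]))
E
```

```text
time_s: 13.3
ee_pos: [521.7, -242.1, 168.7]
ee_rot: [-179.9, 0.1, 7.3]
force: [-0.1, 0.8, -2.2]
gripper_width: 51.7
time_s: 14.3
ee_pos: [522.3, -241.2, 160.0]
ee_rot: [180.0, -0.0, 7.4]
force: [-0.2, -0.5, -2.8]
gripper_width: 51.7
t 14.3 pos [ 522.3 -241.2  160. ] rot [179.99  -0.     7.4 ] w 51.7 F [-0.2 -0.5 -2.8]
shift m [-0.     -0.0002  0.056 ] roll 0.0
```

View pics/w3b.png

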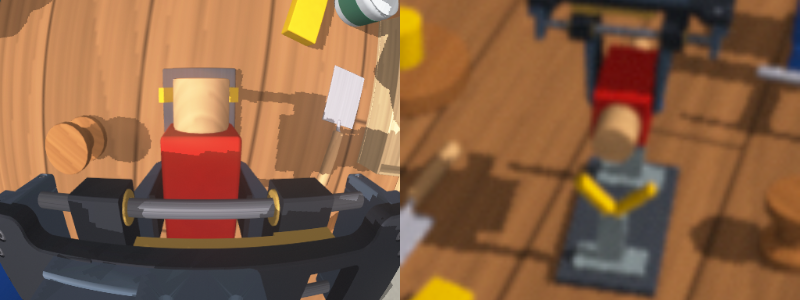

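The wrist view shows the yellow V tips at (163,95) and (233,95) on either side of the thick journal (173–228). I check the V centre against the journal numerically.

```bash
python3 - <<'E'
from h import *
im=np.load('pics/wrist.npz')['im'];pos=np.array([522.3,-241.2,160.]);rot=[180,0,7.4]
hsv=cv2.cvtColor(im,cv2.COLOR_BGR2HSV)
m=(hsv[...,0]>20)&(hsv[...,0]<34)&(hsv[...,1]>150)
m[:100]=0;m[140:]=0;m[:,:190]=0;m[:,320:]=0
v,u=np.nonzero(m);print(u.min(),u.max(),v.min(),v.max())
L=u<256
e=wray([[u.min()-.5,np.median(v[L])],[u.max()+.5,np.median(v[~L])]],114,pos,rot);print(e.round(1),'width',np.linalg.norm(e[0]-e[1]).round(1),'mid',e.mean(0).round(1))
ax=np.array([-np.sin(np.radians(7.4)),np.cos(np.radians(7.4))]);
d=e.mean(0)[:2]-pos[:2];print('along axis',d@ax,'across',d@np.array([ax[1],-ax[0]]))
red=((hsv[...,0]<8)|(hsv[...,0]>172))&(hsv[...,1]>120)
for c in(215,230,280,295):
    r=np.nonzero(red[:230,c])[0]; print(c,r[:1],(wray([[c,r[0]]],192,pos,rot)[0,:2]-pos[:2])@ax, hsv[r[0]:r[0]+14,c,2])
for r in(200,215):
    x=np.nonzero(red[r,180:330])[0]+180;print(r,x[0],x[-1])
    q=wray([[x[0]-.5,r],[x[-1]+.5,r]],192,pos,rot);print(np.linalg.norm(q[0]-q[1]),(q.mean(0)[:2]-pos[:2])@np.array([ax[1],-ax[0]]))
E
```

```text
203 304 112 131
[[ 475.8 -180.6  114. ]
 [ 549.5 -170.8  114. ]] width 74.4 mid [ 512.6 -175.7  114. ]
along axis 66.17562924630505 across -1.1376783155587766
215 [163] 50.16210413052318 [175 175 168 163 161 162 162 162 163 163 166 184 206 221]
230 [169] 47.20162618685717 [166 164 165 166 169 187 209 225 229 234 237 239 240 239]
280 [169] 47.194621630766655 [145 139 145 146 149 174 206 228 233 235 236 238 238 239]
295 [159] 52.08308397199183 [130 132 131 133 133 134 134 137 138 138 138 138 139 139]
200 206 307
50.374086913987185 1.1251864556434215
215 207 307
50.72853038001787 1.3796639294338593
```

V centre lies about 2 mm to tool -x of the journal; along the axis it is within 2 mm. I shift -1.5 mm and lower to just above the seat.

```bash

python3 -m pendant '[{"xyz":[-0.0015,0,0.005],"roll":0,"jaw":1},{"xyz":[-0.0015,0,0.015],"roll":0,"jaw":1},{"xyz":[-0.0015,0,0.025],"roll":0,"jaw":1},{"xyz":[-0.0015,0,0.035],"roll":0,"jaw":1},{"xyz":[-0.0015,0,0.043],"roll":0,"jaw":1},{"xyz":[-0.0015,0,0.049],"roll":0,"jaw":1},{"xyz":[-0.0015,0,0.051],"roll":0,"jaw":1},{"xyz":[-0.0015,0,0.051],"roll":0,"jaw":1}]'
python3 -m pendant '[{"xyz":[0,0,0.0005],"roll":0,"jaw":1},{"xyz":[0,0,0.001],"roll":0,"jaw":1},{"xyz":[0,0,0.0015],"roll":0,"jaw":1},{"xyz":[0,0,0.002],"roll":0,"jaw":1},{"xyz":[0,0,0.002],"roll":0,"jaw":1},{"xyz":[0,0,0.002],"roll":0,"jaw":1},{"xyz":[0,0,0.002],"roll":0,"jaw":1},{"xyz":[0,0,0.002],"roll":0,"jaw":1}]'
```

```text
time_s: 15.4
ee_pos: [520.9, -241.5, 109.0]
ee_rot: [180.0, -0.0, 7.4]
force: [1.0, 0.8, -2.4]
gripper_width: 52.0
time_s: 16.4
ee_pos: [520.8, -241.4, 106.9]
ee_rot: [180.0, 0.0, 7.4]
force: [-0.3, -0.3, -2.6]
gripper_width: 51.9
```

```bash

python3 -m pendant '[{"xyz":[0,0,0.0005],"roll":0,"jaw":1},{"xyz":[0,0,0.001],"roll":0,"jaw":1},{"xyz":[0,0,0.0015],"roll":0,"jaw":1},{"xyz":[0,0,0.0015],"roll":0,"jaw":1},{"xyz":[0,0,0.0015],"roll":0,"jaw":1},{"xyz":[0,0,0.0015],"roll":0,"jaw":1},{"xyz":[0,0,0.0015],"roll":0,"jaw":1},{"xyz":[0,0,0.0015],"roll":0,"jaw":1}]'
python3 -m pendant '[{"xyz":[0,0,0.0005],"roll":0,"jaw":1},{"xyz":[0,0,0.001],"roll":0,"jaw":1},{"xyz":[0,0,0.001],"roll":0,"jaw":1},{"xyz":[0,0,0.001],"roll":0,"jaw":1},{"xyz":[0,0,0.001],"roll":0,"jaw":1},{"xyz":[0,0,0.001],"roll":0,"jaw":1},{"xyz":[0,0,0.001],"roll":0,"jaw":1},{"xyz":[0,0,0.001],"roll":0,"jaw":1}]'
```

```text
time_s: 17.4
ee_pos: [520.8, -241.4, 105.5]
ee_rot: [180.0, -0.0, 7.4]
force: [-0.0, -0.3, -2.8]
gripper_width: 51.8
time_s: 18.4
ee_pos: [520.8, -241.5, 104.7]
ee_rot: [180.0, -0.0, 7.4]
force: [-1.7, -0.5, 4.6]
gripper_width: 51.8
```

Contact on the Vs (Fz −2.8 → +4.6 N). I go half a millimetre more, easing −x, then release gently.

```bash

python3 -m pendant '[{"xyz":[-0.0005,0,0],"roll":0,"jaw":1},{"xyz":[-0.0005,0,0.0003],"roll":0,"jaw":1},{"xyz":[-0.0005,0,0.0005],"roll":0,"jaw":1},{"xyz":[-0.0005,0,0.0005],"roll":0,"jaw":1},{"xyz":[-0.0005,0,0.0005],"roll":0,"jaw":1},{"xyz":[-0.0005,0,0.0005],"roll":0,"jaw":1},{"xyz":[-0.0005,0,0.0005],"roll":0,"jaw":1},{"xyz":[-0.0005,0,0.0005],"roll":0,"jaw":1}]' 15
python3 - <<'E'
from h import *
s=env.state();print(s['torque'])
E
```

```text
time_s: 19.4
ee_pos: [520.5, -241.5, 104.3]
ee_rot: [180.0, -0.0, 7.4]
force: [-2.3, -0.8, 5.1]
gripper_width: 52.4
[0.16438659 0.23356127 0.12661406]
```

```bash

python3 -m pendant '[{"xyz":[0,0,0],"roll":0,"jaw":0.38},{"xyz":[0,0,0],"roll":0,"jaw":0.34},{"xyz":[0,0,0],"roll":0,"jaw":0.3},{"xyz":[0,0,0],"roll":0,"jaw":0.2},{"xyz":[0,0,0],"roll":0,"jaw":0.1},{"xyz":[0,0,0],"roll":0,"jaw":0},{"xyz":[0,0,0],"roll":0,"jaw":0},{"xyz":[0,0,0],"roll":0,"jaw":0}]'
python3 -m pendant '[{"xyz":[0,0,-0.005],"roll":0,"jaw":0},{"xyz":[0,0,-0.02],"roll":0,"jaw":0},{"xyz":[0,0,-0.045],"roll":0,"jaw":0},{"xyz":[0,0,-0.075],"roll":0,"jaw":0},{"xyz":[0,0,-0.105],"roll":0,"jaw":0},{"xyz":[0,0,-0.13],"roll":0,"jaw":0},{"xyz":[0,0,-0.145],"roll":0,"jaw":0},{"xyz":[0,0,-0.15],"roll":0,"jaw":0}]'
python3 -m pendant '[{"xyz":[0,-0.03,0],"roll":0,"jaw":0},{"xyz":[0,-0.08,0],"roll":0,"jaw":0},{"xyz":[0,-0.13,0],"roll":0,"jaw":0},{"xyz":[0,-0.18,0],"roll":0,"jaw":0},{"xyz":[0,-0.22,0],"roll":0,"jaw":0},{"xyz":[0,-0.25,0],"roll":0,"jaw":0},{"xyz":[0,-0.25,0],"roll":0,"jaw":0},{"xyz":[0,-0.25,0],"roll":0,"jaw":0}]'
python3 - <<'E'
from h import *
ims=[]
for n,(a,b,c,e) in{'top':(160,250,295,415),'side':(90,210,220,380)}.items():
    im,d=grab(n);w=cloud(n,d);hsv=cv2.cvtColor(im,cv2.COLOR_BGR2HSV)
    red=((hsv[...,0]<8)|(hsv[...,0]>172))&(hsv[...,1]>120)&(w[...,1]<-120)&(w[...,2]>128)
    v,u=np.nonzero(red);p=ray(n,np.c_[u,v],136)[:,:2]
    print(n,len(u),[np.round(x,1) for x in cv2.minAreaRect(p.astype(np.float32))],'z',np.nanpercentile(w[...,2][red],[5,50,95]).round(1))
    # level: fit plane
    q=w[red];A=np.c_[q[:,:2]-q[:,:2].mean(0),np.ones(len(q))];print('plane',np.linalg.lstsq(A,q[:,2],rcond=None)[0].round(3))
    ims.append(cv2.resize(im[a:b,c:e],(400,300),interpolation=cv2.INTER_CUBIC))
cv2.imwrite('pics/fin.png',np.hstack(ims))
E
```

```text
time_s: 20.4
ee_pos: [520.3, -241.4, 104.0]
ee_rot: [180.0, -0.0, 7.4]
force: [0.2, -0.4, 0.4]
gripper_width: 91.3
time_s: 21.4
ee_pos: [520.5, -241.6, 255.2]
ee_rot: [179.9, -0.1, 7.4]
force: [-0.4, -0.0, -0.9]
gripper_width: 91.1
time_s: 22.4
ee_pos: [487.9, 5.9, 253.5]
ee_rot: [180.0, 0.1, 7.4]
force: [-0.0, -0.3, 0.3]
gripper_width: 91.1
top 764 [array([ 521.5, -239.9]), array([51.4, 91. ]), np.float64(7.8)] z [130.7 134.9 138.4]
plane [ 0.00000e+00 -3.00000e-03  1.34746e+02]
side 221 [array([ 523. , -236.2]), array([ 49.4, 103.4]), np.float64(10.7)] z [133.2 137.3 139.7]
plane [-4.00000e-03 -1.20000e-02  1.37024e+02]
```

View pics/fin.png

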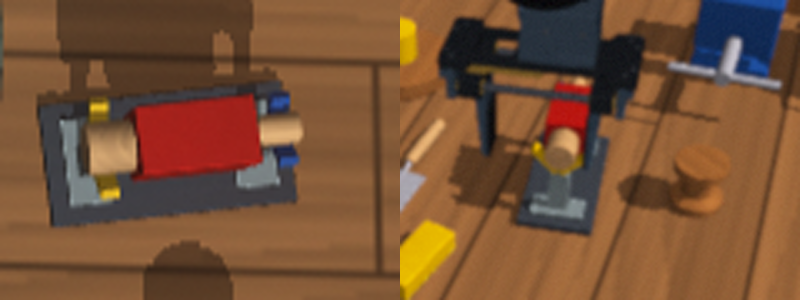

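The final view shows the thick journal in the yellow V and the thin journal in the blue V. The block is level (slope about 0, top ≈ 136), with its centre about 2 mm from the stand's middle. The arm is clear, so I hand in.

```bash
python3 -c "
from h import *
print(env.job_done())"
```

```text
the job is handed in; nothing more can be done
None
```

The hub pattern lies level across the checking stand, thick end in the yellow V and thin end in the blue V, and the job was handed in at about 22.5 s. No verdict is reported.

I lifted it out of the rack by the thick journal and set it on free bench. I then regripped it on the block and lowered it into the Vs. The contact readings I saw were about 5 N.

**Last checks, after release with the arm clear:**
- **Position:** the top camera put the block's centre at (521.5, −239.9), about 2 mm from the stand's middle at (522.2, −242.2). Its angle was 7.8° against the stand's 7.5°.
- **Level:** the top face had a slope of 0.3 % or less in the top view, at z 135–137 mm against 136 expected.
- **Other things:** no force reading suggested the arm touched anything else. I did not re-measure the other objects.

**Disagreement:** the side camera gave a centre of (523.0, −236.2) and an angle of 10.7°. The gripper partly hid the block in that view, so I relied on the top view.

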